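# Check the wear mark on a vise jaw through an inspection mirror

### The job

Check the red wear mark on the vise's fixed jaw: slide the vise's moving jaw open, lift the finished aluminium bracket out and stand it upright in the grey tray, leaving the vise open. Then turn the spring-loaded inspection mirror by its orange tab until the small black camera on its stand sees the red mark in the middle of the mirror, and finish still holding the mirror steady at that angle, because it springs back when let go. Leave the tape measure, the grease tin and the spanner where they are.

Things in the scene. Friction and masses are not known exactly. Their poses are not given: they have to be found in the camera images.
- vise: Fixed blue and steel vise, bed 175 mm along its x, 62 mm wide, bed top 18 mm above the bench; origin on the bench under it, z up, +x from the moving jaw to the fixed jaw. The fixed jaw (x = +50 to +76 mm) is 80 mm high, 62 mm wide; the bracket stands against its inner face, which looks to -x.
- mark (a point): Red round wear mark, 16 mm across, on the inner face of the fixed jaw, 66 mm above the bench; hidden behind the bracket at the start.
- jaw (a joint): Opening of the vise's low blue moving jaw in m: 0 closed (start), 0.04 fully open. It slides along the vise's -x, needs about 3 N and stays where it is left. Its top is 48 mm above the bench. Its lip overhangs the bracket's toe by 10 mm, so the bracket cannot come up until the jaw is open by more than that.
- jaw_post (a point): Top end of the black upright post on the moving jaw, 14 mm across, 34 mm of it standing clear (from 52 to 86 mm above the bench); moves with the jaw. Grip it from above, or push it.
- bracket: Loose milled aluminium part, 0.2 to 0.4 kg: upright block 26 (its x) x 42 (its y) x 92 mm high, with a toe 11 mm high, 10 mm long on its -x face. Origin: centre of the 36 x 42 mm underside; the block is centred at x = +5 mm. z up. Starts on the vise bed, axes as the vise's, top 110 mm above the bench; its 42 mm width can be gripped near the top from above, clear of the jaws.
- tray: Fixed shallow grey tray with a black rubber floor, 130 mm (its x) by 160 mm (its y), rim 18 mm high, walls 4 mm, floor 4 to 5 mm thick; origin under its centre on the bench, z up.
- mirror_stand: Fixed stand with a 215 x 50 mm aluminium base. Origin on the bench under the mirror's upright pivot axis; its +x points from the pivot to the small black camera, which looks back along -x at the mirror. The camera's top is 91 mm above the bench.
- lens (a point): Front of the camera's lens, 132 mm from the pivot axis, 70 mm above the bench, aimed at the centre of the mirror.
- mirror: Upright mirror 60 x 50 mm in a black frame 66 x 56 mm, turning about an upright axis through its face. Origin: centre of the face, on the axis, 70 mm up. +x: where the pale reflecting face looks; z up. A light spring (0.08 N m at most) holds it at a stop facing the lens; it turns up to 1.25 rad counterclockwise from above. Needed: face half way between directions to lens and mark, from above.
- mirror_tab (a point): Middle of the top edge of the mirror's orange tab. The tab spans 100 to 136 mm above the bench, 12 mm thick (mirror's x), 28 mm wide (mirror's y), centred 4 mm behind the pivot axis (mirror's -x); it turns with the mirror. Grip it from above across its thickness.
- sight: The camera's line of sight after reflection at the mirror (its carrier is the small brass collar at the pivot; not to be handled): origin at the mirror's centre, +x along the reflected line, z up. It turns twice as far as the mirror. The camera sees the mark in the middle of the mirror when the mark lies on this +x line (y near 0 in this frame), seen from above.
- tape_measure: Loose yellow tape measure, 66 x 81 x 32 mm, origin under its centre; to be left alone.
- grease_tin: Loose round tin with a red body and a blue lid, 67 mm across, 58 mm high, origin under its centre; to be left alone.
- spanner: Loose steel spanner, 27 x 161 x 9 mm, lying flat, its length along its y, origin under its centre; to be left alone.
There are look-alikes about, which are no part of the job. Of the things like the bracket, leave any that is turquoise; of the rest the smaller one is meant.

How it is judged:
By the outcome, as a careful person would: the job done as asked, in the order asked, and still so for the second after the job is handed in, while the arm keeps its last pose, push and grip.
It also fails if it takes over 58 s, if anything falls off the work surface, if the arm or the gripper's body presses on something with over 40 N, if the wrist force passes 120 N, or if a joint passes its speed limit or range.

### The arm

A 6-joint arm with a two-finger parallel gripper is mounted at the origin on a cart in front of the work surface, level with it; the furniture and walls round the work are solid. World frame = base frame: x ahead of the robot, y to its left, z up, the work surface at z = 0. Lengths are in m, angles in rad, forces in N, time in s.
With the tool pointing down it reaches from about 0.25 to 0.775 m from the base axis. Payload 4 kg.
Tool frame: the origin (TCP) lies at the very end of the fingers, on their centre line; the grasp point (between the pads) lies 19 mm behind it; z points along the fingers, y is the direction in which the jaws open and shut (so a half turn about z gives the same grasp; the last joint's range is limited). The gripper opens to 94 mm and grips with 3 to 60 N. Pads are 16 mm wide; open, the fingers measure 119 mm over their backs; the gripper's body (75 mm by 177 mm) begins 78 mm behind the grasp point.
Start: joints at [1.118, 0.087, 1.371, -0, 1.684, -0.103], TCP at [0.189, 0.517, 0.206] pointing down, gripper open.
Joint ranges: [-3.1, 3.1], [-0.76, 2.03], [0.27, 2.55], [-1.08, 4.22], [0.17, 2.65], [-2.57, 2.57]. Speed limits (rad/s): [2.79, 2.79, 3.14, 3.14, 3.14, 3.14].

### API

Orientations are given as [roll, pitch, yaw] about the fixed x, y, z axes, in that order (R = Rz(yaw) Ry(pitch) Rx(roll)).
In Python, from bench import robot, cams, models gives the robot as it stands.
- The arm moves only by the tool step_arm, never from a script. Its argument "series" is a list of rows, each a list of 5 numbers: the gripper command: -1 is shut, 1 is fully open, values between are in proportion, then the shift along the tool's x, y, z in mm, then the turn about the tool's z in degrees. A call has 1 to 20 rows; each row is the pose to reach, as a shift and turn from the pose commanded when the call began, along the tool's axes at that moment; what a row does not reach only later rows make up. A row lasts 1/8 s, in which the tool goes at most 62.5 mm and 10.7 degrees, less where a joint would pass 70% of its speed; a pose out of reach is approached as far as the arm can. A call with a gripper value outside its range is refused whole. The fingers move at their own pace and stop on an object; the grip force is fixed at half the most. Time passes only in rows, so rows that repeat a pose let the fingers close. It gives the time, the measured TCP pose, the force and the opening at its end, in the units of the state.
- robot.get_obs(): the state, without advancing time (a new reading comes with each control period).
- cams.snapshot(name): name is "scene" or "top" or "wrist"; returns a dict with "pixels" (420x560x3 uint8, red, green, blue), "fov_y" (degrees; the focal length in pixels is half the picture's height over the tangent of half this angle, whatever the lens; pixels are square), "cx", "cy" (the principal point, pixels), "k1" (the pictures are not rectified: a ray, as slopes to the right and down, at radius r is drawn at 1 + k1 r^2 times it, then the intrinsics apply), "R" (3x3) and "t" (3): a world point X has camera coordinates R X + t. Camera axes: x right, y down, z forward; pixel columns grow to the right and rows downward; lengths in m; the calibration is good to about 2 mm. A picture is of the moment at which its call begins. There is no depth.
- robot.close_job(): hands the job in, once; it reports no verdict.
Trained networks look in a picture, given as the dict that the camera call returned (one of the last four; its "shot" number tells which), for a name from the list of things; names that differ only in an ending like _2 or _b are one class to them, and where a whole thing is asked for, a point or a joint stands for the part that bears it (a point fixed in the world has none). Each returns a list of dicts, best first, with "p" (0 to 1); they miss things now and then, are a little off and sometimes report something else, mostly with a low value. They report only what shows in the picture. A call takes as long as a camera call. They do not tell look-alikes from the thing itself.
- models.find_in(picture, label): "position" ([x, y, z] in m, in world coordinates, good to about 4 mm: the middle of the surface that is visible of it).
- models.pinpoint(picture, label): "position" ([x, y, z] in m, in world coordinates, good to about 4 mm: a listed point, or the origin of a listed thing).
The state is a dict: "time": time; "joint_positions": joint angles; "qvel": joint speeds; "joint_torque": joint torques, N m; "tool_pos": TCP position; "ee_rot": TCP orientation; "wrist_force": force on the tool from outside, world axes, zero at the start; "wrist_torque": the same for the moment, N m; "width": finger opening in m.
Only numpy, scipy, OpenCV 4.12 (cv2) and the standard library are available. Lean on these libraries where they do the work, as an engineer would, in place of code of your own. Each camera call takes 0.05 s, during which the arm holds its last target. There are 200 camera calls.

## Working session

There is one attempt and no reset: what is moved stays moved. The work goes in short steps, Python scripts to look and compute and a tool call to move; the robot and the scene stay as the last step left them, time stands still between calls to the robot, and variables do not carry over. Pictures are saved under pics/ and viewed, about 8 in all and at most 12, crops included, and the job is handed in when it is done.

Besides the shell and the picture viewer there is one more tool, called after "Call:" by a JSON object that holds its "method" and its "body". step_arm: Moves the arm, as the interface text tells. Its arguments: {"type":"object","properties":{"series":{"type":"array","items":{"type":"array","items":{"type":"number"}}}},"required":["series"]}

```bash
mkdir -p pics
cat > h.py <<'E'
import numpy as np, cv2
from bench import robot, cams, models
def save(p,n): cv2.imwrite('pics/'+n+'.png',p["pixels"][:,:,::-1])
def K(p):
    f=p["pixels"].shape[0]/2/np.tan(np.radians(p["fov_y"]/2)); return f
def proj(p,X):
    c=np.array(p["R"])@np.array(X)+np.array(p["t"]); s=c[:2]/c[2]; s=s*(1+p["k1"]*(s@s)); return K(p)*s+[p["cx"],p["cy"]]
def unproj(p,uv,z):
    d=(np.array(uv)-[p["cx"],p["cy"]])/K(p); s=d.copy()
    for _ in range(20): s=d/(1+p["k1"]*(s@s))
    R=np.array(p["R"]);r=R.T@np.array([s[0],s[1],1]);o=-R.T@np.array(p["t"]); return o+r*(z-o[2])/r[2]
E
python3 - <<'E'
from h import *
o=robot.get_obs(); print(o["tool_pos"],o["ee_rot"],o["width"],o["time"])
for n in ["top","scene"]:
    p=cams.snapshot(n); save(p,n+"0")
    print(n)
    for l in ["vise","jaw_post","bracket","tray","mirror_stand","lens","mirror","mirror_tab","sight","tape_measure","grease_tin","spanner"]:
        for d in models.pinpoint(p,l)[:4]:
            print(l,np.round(d["position"],3),round(d["p"],2),proj(p,d["position"]).round())
E
```

```text
[0.18824949 0.51618098 0.20430065] [-3.13935703e+00 -2.19237660e-04  2.79178555e+00] 0.09379417978500414 0.0
top
vise [0.588 0.03  0.001] 0.59 [268. 204.]
jaw_post [0.567 0.025 0.086] 0.93 [271. 207.]
bracket [ 0.704  0.145 -0.002] 0.95 [222. 159.]
bracket [0.615 0.038 0.017] 0.89 [265. 192.]
bracket [ 0.544 -0.089 -0.003] 0.78 [317. 222.]
tray [ 0.482  0.326 -0.001] 0.85 [147. 249.]
mirror_stand [ 0.467 -0.216 -0.001] 0.93 [370. 252.]
lens [ 0.604 -0.227  0.074] 0.93 [379. 190.]
mirror [ 0.472 -0.208  0.071] 0.58 [374. 248.]
mirror [ 0.466 -0.212  0.135] 0.47 [383. 248.]
mirror [ 0.604 -0.223  0.074] 0.4 [377. 191.]
mirror_tab [ 0.466 -0.216  0.137] 0.78 [385. 248.]
tape_measure [0.386 0.14  0.005] 0.66 [223. 288.]
grease_tin [ 0.763 -0.099 -0.002] 0.72 [318. 136.]
spanner [ 0.39  -0.063 -0.002] 0.65 [308. 285.]
scene
vise [0.586 0.032 0.002] 0.97 [294. 240.]
vise [0.621 0.035 0.015] 0.39 [307. 230.]
vise [0.565 0.024 0.084] 0.22 [289. 219.]
jaw_post [0.566 0.027 0.085] 0.86 [289. 218.]
bracket [0.622 0.032 0.015] 0.91 [307. 231.]
bracket [ 0.706  0.146 -0.002] 0.77 [313. 200.]
bracket [ 0.547 -0.091 -0.002] 0.73 [305. 283.]
bracket [0.588 0.03  0.   ] 0.38 [295. 240.]
tray [ 0.482  0.327 -0.001] 0.86 [213. 185.]
mirror_stand [ 0.467 -0.215  0.   ] 0.86 [300. 343.]
lens [ 0.597 -0.228  0.069] 0.98 [366. 302.]
mirror [ 0.467 -0.212  0.072] 0.87 [301. 321.]
mirror_tab [ 0.467 -0.21   0.137] 0.63 [303. 299.]
mirror_tab [0.639 0.038 0.067] 0.33 [314. 212.]
sight [ 0.465 -0.209  0.136] 0.7 [301. 299.]
tape_measure [0.384 0.134 0.002] 0.7 [201. 238.]
grease_tin [ 0.768 -0.096  0.004] 0.89 [387. 250.]
grease_tin [0.483 0.328 0.   ] 0.3 [213. 184.]
spanner [ 0.382 -0.058 -0.003] 0.68 [229. 299.]
spanner [0.621 0.034 0.014] 0.19 [307. 231.]
```

Run:
```python
import cv2
a=cv2.imread('pics/top0.png')[100:320,100:450];cv2.imwrite('pics/top0c.png',cv2.resize(a,(800,503),interpolation=2))
a=cv2.imread('pics/scene0.png')[150:370,150:450];cv2.imwrite('pics/scene0c.png',cv2.resize(a,(800,587),interpolation=2))
```

```text
(no output)
```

View pics/top0c.png

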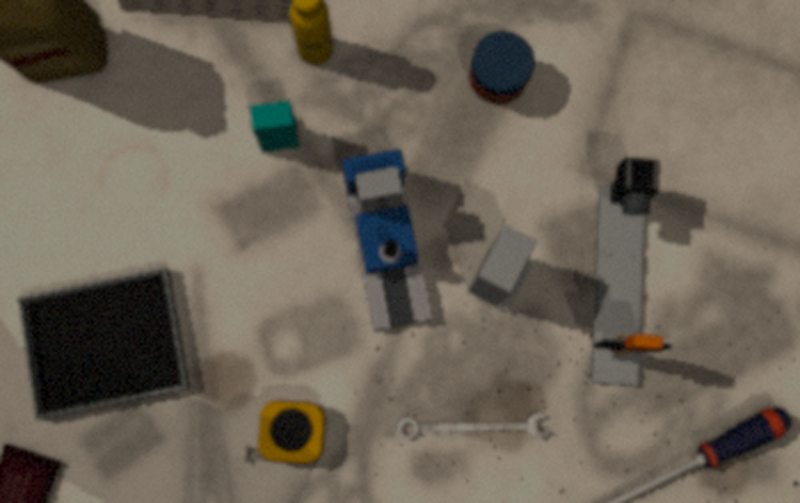

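View pics/scene0c.png

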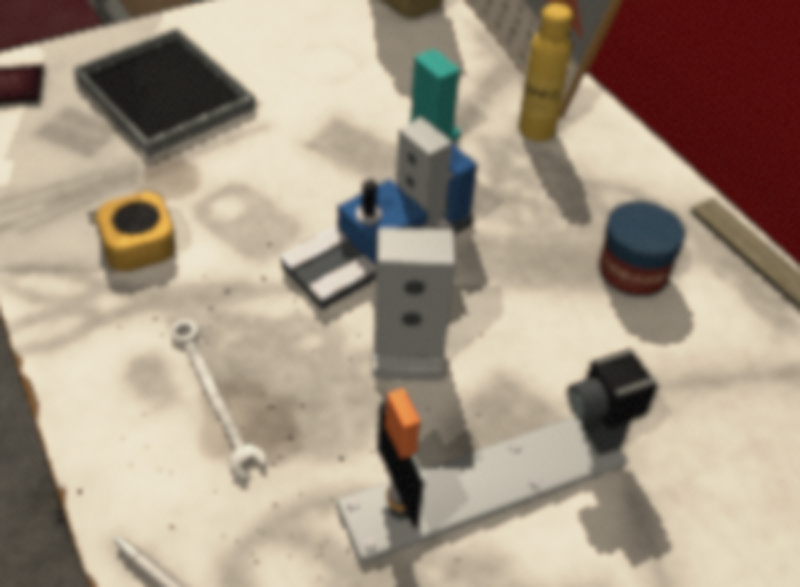

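The tall plain bracket in the vise at crop (425,170) is the one meant. The silver one at (415,300) is larger, and the turquoise one is to be left. The mirror tab is orange at (402,420). Next I go above the post.

Call:
{"method": "step_arm", "body": {"series": [[0,-523,-331,0,-28],[0,-523,-331,0,-28],[0,-523,-331,0,-28],[0,-523,-331,0,-28],[0,-523,-331,0,-28],[0,-523,-331,0,-28],[0,-523,-331,0,-28],[0,-523,-331,0,-28],[0,-523,-331,0,-28],[0,-523,-331,0,-28],[0,-523,-331,0,-28],[0,-523,-331,0,-28],[0,-523,-331,0,-28],[0,-523,-331,0,-28]]}}

```text
time: 3.05
tool_pos: [0.5658, 0.0279, 0.206]
ee_rot: [3.142, 0.001, -3.0]
wrist_force: [0.4, 0.2, -0.3]
width: 0.0469
```

```bash
cat >> h.py <<'E'
def shift(X,yaw,o=None):
    o=o or robot.get_obs(); y=o["ee_rot"][2]; d=np.array(X)-o["tool_pos"]
    c,s=np.cos(y),np.sin(y)
    t=(yaw-y+np.pi)%(2*np.pi)-np.pi
    return np.round([1e3*(c*d[0]+s*d[1]),1e3*(s*d[0]-c*d[1]),-1e3*d[2],-np.degrees(t)],1)
def show(o=None):
    o=o or robot.get_obs(); print(round(o["time"],2),np.round(o["tool_pos"],4),np.round(o["ee_rot"],3),round(o["width"],4),np.round(o["wrist_force"],1))
E
python3 - <<'E'
from h import *
show()
p=cams.snapshot("wrist"); save(p,"w1")
for l in ["vise","jaw_post","bracket","mirror_tab","mirror_stand","lens"]:
    for d in models.pinpoint(p,l)[:3]: print(l,np.round(d["position"],4),round(d["p"],2),proj(p,d["position"]).round())
E
```

```text
3.05 [0.5658 0.0279 0.206 ] [ 3.142e+00  1.000e-03 -3.000e+00] 0.0469 [ 0.4  0.2 -0.3]
vise [ 0.5878  0.0292 -0.0037] 0.94 [281. 208.]
jaw_post [0.5642 0.0252 0.0875] 0.73 [279. 205.]
bracket [ 0.5431 -0.0919 -0.0024] 0.84 [182. 157.]
bracket [0.6179 0.0356 0.0175] 0.66 [282. 239.]
mirror_stand [ 0.4707 -0.2168  0.001 ] 0.7 [75. 77.]
lens [ 0.6017 -0.2283  0.0649] 0.7 [ 26. 202.]
```

View pics/w1.png

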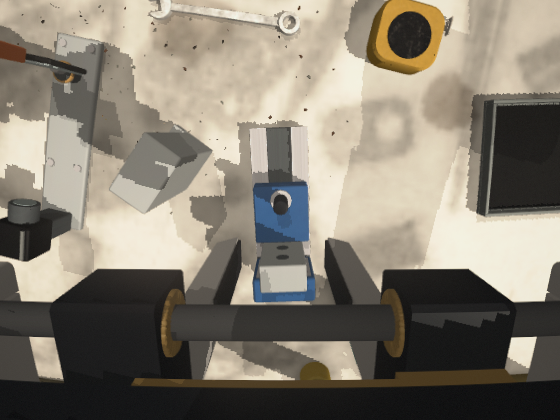

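Call:
{"method": "step_arm", "body": {"series": [[0,0,-2,50,0],[0,0,-2,100,0],[0,0,-2,130,0],[0,0,-2,146,0],[0,0,-2,146,0],[-1,0,-2,146,0],[-1,0,-2,146,0],[-1,0,-2,146,0],[-1,0,-2,146,0],[-1,0,-2,146,0]]}}

```text
time: 4.65
tool_pos: [0.567, 0.0259, 0.0604]
ee_rot: [3.139, 0.002, -3.002]
wrist_force: [-0.8, 4.1, 4.1]
width: 0.0133
```

Call:
{"method": "step_arm", "body": {"series": [[-1,6,0,0,0],[-1,12,0,0,0],[-1,18,0,0,0],[-1,24,0,0,0],[-1,30,0,0,0],[-1,36,0,0,0],[-1,36,0,0,0],[-1,36,0,0,0]]}}

```text
time: 5.65
tool_pos: [0.5306, 0.0194, 0.0603]
ee_rot: [-3.141, -0.0, -3.003]
wrist_force: [-0.7, 3.7, 7.6]
width: 0.0133
```

Call:
{"method": "step_arm", "body": {"series": [[0.2,0,0,0,0],[0.5,0,0,0,0],[0.5,0,0,-50,0],[0.5,0,0,-110,0],[0.6,0,0,-140,0],[0.6,0,0,-140,0],[0.6,0,0,-140,0]]}}

```text
time: 6.52
tool_pos: [0.5298, 0.0192, 0.1969]
ee_rot: [3.141, -0.004, -3.003]
wrist_force: [-0.3, -0.2, -0.0]
width: 0.075
```

Run:
```python
from h import *
show()
for n in ["wrist","top","scene"]:
  p=cams.snapshot(n); save(p,n+"2"); print(n)
  for l in ["jaw_post","bracket","tray","mirror_tab"]:
    for d in models.pinpoint(p,l)[:3]: print(l,np.round(d["position"],4),round(d["p"],2),proj(p,d["position"]).round())
print(shift([0.623,0.0355,0.2],3.28))
```

```text
6.53 [0.5298 0.0192 0.1969] [ 3.141 -0.004 -3.003] 0.075 [-0.3 -0.2 -0. ]
wrist
jaw_post [0.5288 0.0206 0.0854] 0.87 [284. 208.]
bracket [ 7.05e-01  1.46e-01 -2.00e-04] 0.93 [361. 340.]
bracket [0.6138 0.0388 0.018 ] 0.75 [289. 270.]
bracket [ 5.455e-01 -9.500e-02 -2.000e-04] 0.75 [181. 193.]
tray [ 4.776e-01  3.263e-01 -1.000e-04] 0.77 [547. 186.]
top
jaw_post [0.5274 0.0194 0.0861] 0.76 [274. 224.]
bracket [ 0.7041  0.1478 -0.002 ] 0.73 [221. 160.]
bracket [ 5.427e-01 -8.960e-02 -5.000e-04] 0.58 [317. 222.]
tray [4.802e-01 3.254e-01 1.000e-04] 0.6 [147. 250.]
mirror_tab [ 0.4651 -0.2149  0.1387] 0.47 [385. 248.]
scene
jaw_post [0.5278 0.0194 0.0861] 0.77 [275. 225.]
bracket [0.6197 0.0308 0.014 ] 0.79 [307. 232.]
bracket [ 5.479e-01 -9.120e-02 -5.000e-04] 0.77 [305. 282.]
bracket [0.7077 0.1478 0.0023] 0.66 [314. 198.]
tray [ 0.4822  0.3274 -0.0023] 0.97 [213. 185.]
mirror_tab [ 0.4659 -0.2106  0.135 ] 0.67 [302. 300.]
[-93.3   3.1  -0.4   0. ]
```

View pics/wrist2.png

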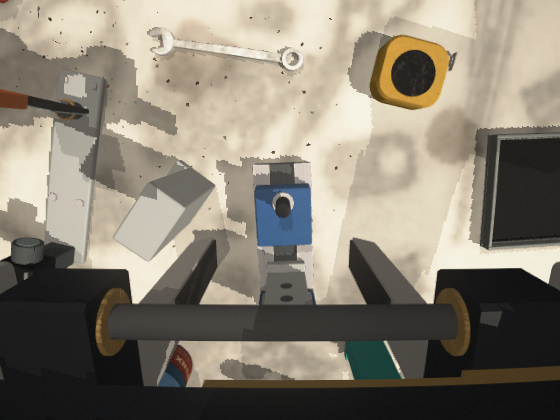

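Call:
{"method": "step_arm", "body": {"series": [[0.6,-50,2,0,0],[0.6,-93,2,0,0],[0.6,-93,2,0,0],[0.6,-93,2,50,0],[0.6,-93,2,90,0],[0.6,-93,2,117,0],[0.6,-93,2,117,0],[-1,-93,2,117,0],[-1,-93,2,117,0],[-1,-93,2,117,0],[-1,-93,2,117,0],[-1,-93,2,117,0]]}}

```text
time: 8.78
tool_pos: [0.6234, 0.0346, 0.0836]
ee_rot: [3.141, 0.002, -3.003]
wrist_force: [-0.1, 1.0, 3.1]
width: 0.0423
```

Call:
{"method": "step_arm", "body": {"series": [[-1,0,0,-15,0],[-1,0,0,-40,0],[-1,0,0,-80,0],[-1,0,0,-115,0],[-1,0,0,-115,0],[-1,0,0,-115,0]]}}

```text
time: 9.52
tool_pos: [0.622, 0.0344, 0.1956]
ee_rot: [3.141, -0.003, -3.003]
wrist_force: [-0.1, -0.4, -2.7]
width: 0.042
```

Run:
```python
from h import *
show()
p=cams.snapshot("scene"); save(p,"scene3")
c=p["pixels"][150:370,150:450,::-1]; cv2.imwrite('pics/scene3c.png',cv2.resize(c,(800,587),interpolation=2))
print(models.pinpoint(p,"mark")[:2],models.pinpoint(p,"vise")[:1])
for n in ["top"]:
  q=cams.snapshot(n);print(models.pinpoint(q,"mark")[:2])
print(shift([0.482,0.3265,0.2],3.28))
```

```text
9.53 [0.622  0.0344 0.1956] [ 3.141e+00 -3.000e-03 -3.003e+00] 0.042 [-0.1 -0.4 -2.7]
[{'position': [0.6387, 0.0333, 0.0679], 'p': 0.82}] [{'position': [0.5883, 0.0295, 0.0011], 'p': 0.93}]
[{'position': [0.6395, 0.0408, 0.0655], 'p': 0.66}]
[ 98.3 308.7  -4.5   0. ]
```

View pics/scene3c.png

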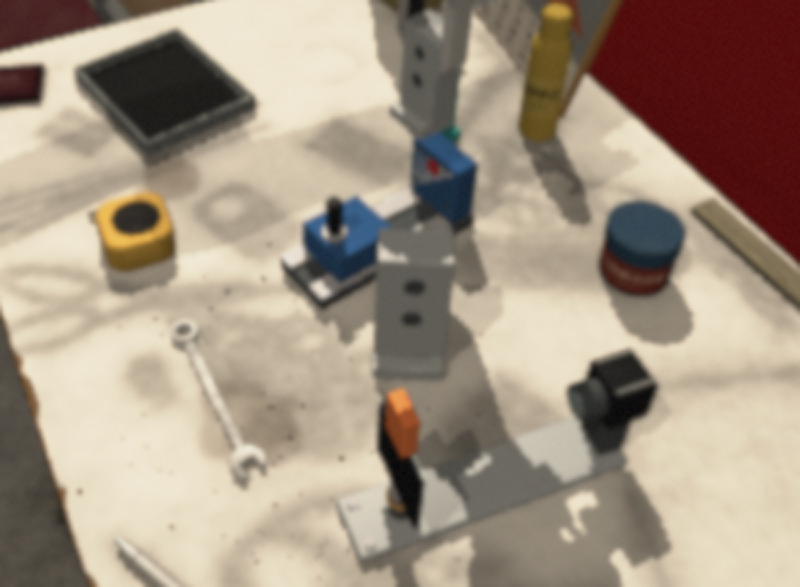

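Call:
{"method": "step_arm", "body": {"series": [[-1,16,50,0,0],[-1,33,100,0,0],[-1,50,155,0,0],[-1,66,205,0,0],[-1,82,260,0,0],[-1,98,309,0,0],[-1,98,309,0,0],[-1,98,309,0,0],[-1,98,309,50,0],[-1,98,309,90,0],[-1,98,309,110,0],[-1,98,309,119,0],[-1,98,309,119,0],[-1,98,309,119,0]]}}

```text
time: 11.52
tool_pos: [0.4842, 0.327, 0.0801]
ee_rot: [3.141, 0.003, -3.003]
wrist_force: [0.5, -0.1, -2.1]
width: 0.042
```

Run:
```python
from h import *
show()
p=cams.snapshot("scene"); save(p,"scene4"); c=p["pixels"][90:310,130:370,::-1]; cv2.imwrite('pics/scene4c.png',cv2.resize(c,(640,587),interpolation=2))
for l in ["bracket","tray"]: print([(np.round(d["position"],3),d["p"]) for d in models.pinpoint(p,l)[:3]])
```

```text
11.53 [0.4842 0.327  0.0801] [ 3.141e+00  3.000e-03 -3.003e+00] 0.042 [ 0.5 -0.1 -2.1]
[(array([0.482, 0.326, 0.01 ]), 0.7), (array([ 0.707,  0.147, -0.001]), 0.57)]
[(array([ 0.483,  0.329, -0.   ]), 0.76), (array([0.528, 0.018, 0.087]), 0.34)]
```

View pics/scene4c.png

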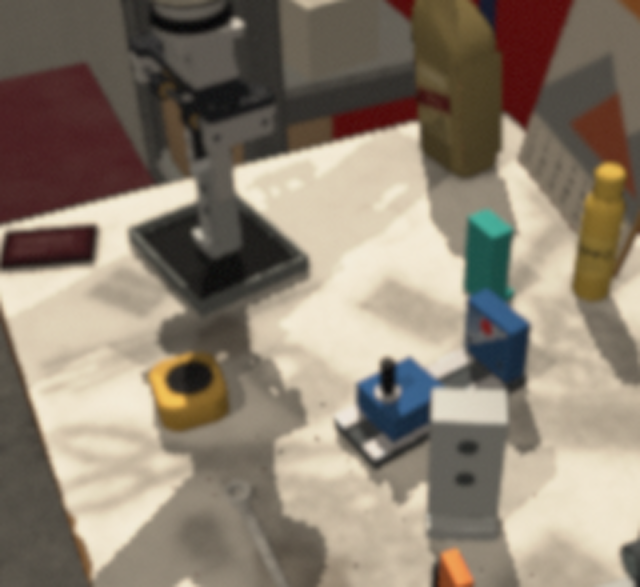

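The bracket hangs about 9 mm above the middle of the tray floor (crop 215,245), so I lower it gently.

Call:
{"method": "step_arm", "body": {"series": [[-1,0,0,4,0],[-1,0,0,6,0],[-1,0,0,8,0],[-1,0,0,9,0],[-1,0,0,9,0]]}}

```text
time: 12.3
tool_pos: [0.483, 0.3269, 0.0695]
ee_rot: [3.141, 0.0, -3.003]
wrist_force: [-0.4, 0.3, -2.0]
width: 0.0422
```

Call:
{"method": "step_arm", "body": {"series": [[-1,0,0,1,0],[-1,0,0,2,0],[-1,0,0,2,0]]}}

```text
time: 12.68
tool_pos: [0.4834, 0.327, 0.0694]
ee_rot: [3.141, 0.002, -3.003]
wrist_force: [-2.5, -1.0, 5.4]
width: 0.0417
```

Contact (+7 N change). Release and rise.

Call:
{"method": "step_arm", "body": {"series": [[-0.1,0,0,0,0],[0.2,0,0,0,0],[0.4,0,0,0,0],[0.4,0,0,-20,0],[0.4,0,0,-60,0],[0.4,0,0,-120,0],[0.4,0,0,-140,0],[0.4,0,0,-140,0]]}}

```text
time: 13.68
tool_pos: [0.4841, 0.3275, 0.2098]
ee_rot: [3.14, 0.005, -3.003]
wrist_force: [1.3, 0.2, -0.7]
width: 0.0659
```

Run:
```python
from h import *
show()
for n in ["scene","top","wrist"]:
  p=cams.snapshot(n); save(p,n+"5"); print(n)
  for l in ["bracket","mark","mirror_tab","lens","mirror_stand","mirror","vise"]: print(l,[(np.round(d["position"],3),round(d["p"],2)) for d in models.pinpoint(p,l)[:3]])
print(shift([0.466,-0.2125,0.22],1.48))
```

```text
13.68 [0.4841 0.3275 0.2098] [ 3.14   0.005 -3.003] 0.0659 [ 1.3  0.2 -0.7]
scene
bracket [(array([ 0.546, -0.093, -0.001]), 0.87), (array([ 0.708,  0.147, -0.001]), 0.72), (array([0.485, 0.326, 0.001]), 0.68)]
mark [(array([0.639, 0.035, 0.066]), 0.96)]
mirror_tab [(array([ 0.466, -0.208,  0.139]), 0.82), (array([ 0.768, -0.096,  0.002]), 0.51)]
lens [(array([ 0.599, -0.229,  0.071]), 0.89), (array([ 0.466, -0.21 ,  0.136]), 0.5), (array([ 0.382, -0.062, -0.002]), 0.27)]
mirror_stand [(array([ 0.465, -0.212, -0.   ]), 0.66), (array([ 0.383, -0.058, -0.003]), 0.64)]
mirror [(array([ 0.466, -0.21 ,  0.071]), 0.84)]
vise [(array([0.587, 0.032, 0.001]), 0.59)]
top
bracket [(array([ 0.543, -0.088, -0.   ]), 0.86), (array([0.478, 0.325, 0.002]), 0.75), (array([0.706, 0.148, 0.001]), 0.69)]
mark [(array([0.64 , 0.043, 0.064]), 0.82)]
mirror_tab [(array([ 0.466, -0.217,  0.139]), 0.77), (array([0.529, 0.018, 0.088]), 0.7), (array([ 0.387, -0.059, -0.003]), 0.67)]
lens [(array([ 0.604, -0.224,  0.074]), 0.69)]
mirror_stand [(array([ 0.469, -0.215, -0.001]), 0.82), (array([0.641, 0.042, 0.064]), 0.68), (array([0.587, 0.031, 0.001]), 0.65)]
mirror [(array([ 0.473, -0.211,  0.07 ]), 0.67)]
vise [(array([0.59 , 0.03 , 0.003]), 0.9), (array([ 0.469, -0.214,  0.138]), 0.22)]
wrist
bracket [(array([0.477, 0.328, 0.001]), 0.71)]
mark []
mirror_tab []
lens []
mirror_stand []
mirror []
vise [(array([ 0.585,  0.029, -0.002]), 0.61)]
[  91.5 -531.8  -12.5  103.2]
```

View pics/wrist5.png

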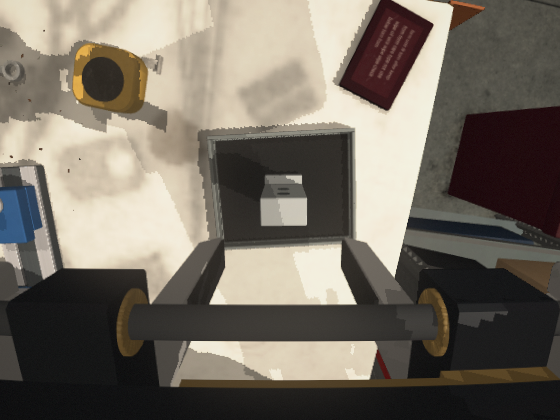

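Call:
{"method": "step_arm", "body": {"series": [[0.4,9,-53,-12,10],[0.4,18,-106,-12,20],[0.4,27,-160,-12,30],[0.4,36,-213,-12,40],[0.4,46,-266,-12,50],[0.4,55,-320,-12,60],[0.4,64,-372,-12,70],[0.4,73,-425,-12,80],[0.4,82,-480,-12,90],[0.2,91,-532,-12,100],[0.2,91,-532,-12,103],[0.2,91,-532,-12,103],[0.2,91,-532,-12,103],[0.2,91,-532,-12,103]]}}

```text
time: 16.62
tool_pos: [0.4667, -0.2119, 0.2197]
ee_rot: [3.141, 0.0, 1.485]
wrist_force: [-0.1, -0.4, 0.4]
width: 0.0559
```

Run:
```python
from h import *
show()
for n in ["wrist","top","scene"]:
  p=cams.snapshot(n); save(p,n+"6"); print(n)
  for l in ["bracket","mark","mirror_tab","lens","mirror_stand","mirror","sight","vise"]: print(l,[(np.round(d["position"],4),round(d["p"],2),proj(p,d["position"]).round()) for d in models.pinpoint(p,l)[:2]])
```

```text
16.62 [ 0.4667 -0.2119  0.2197] [3.141 0.    1.485] 0.0559 [-0.1 -0.4  0.4]
wrist
bracket [(array([ 0.5444, -0.0914, -0.0007]), 0.6, array([341.,  79.]))]
mark [(array([ 0.4699, -0.213 ,  0.0035]), 0.5, array([285., 191.]))]
mirror_tab [(array([ 0.4654, -0.2153,  0.1329]), 0.62, array([281., 221.])), (array([ 0.4704, -0.2141,  0.0716]), 0.21, array([286., 204.]))]
lens [(array([ 0.6006, -0.2244,  0.068 ]), 0.61, array([414., 202.]))]
mirror_stand [(array([ 0.471 , -0.2178,  0.0027]), 0.75, array([286., 195.]))]
mirror [(array([ 0.4677, -0.2139,  0.069 ]), 0.71, array([283., 203.]))]
sight []
vise []
top
bracket [(array([0.4762, 0.3276, 0.0065]), 0.93, array([145., 251.])), (array([ 0.5418, -0.0889, -0.0024]), 0.76, array([317., 222.]))]
mark [(array([0.6389, 0.0421, 0.0641]), 0.55, array([263., 178.]))]
mirror_tab [(array([ 0.466 , -0.2149,  0.1368]), 0.5, array([384., 248.])), (array([ 0.3884, -0.0625, -0.0023]), 0.4, array([308., 286.]))]
lens [(array([ 0.603 , -0.2252,  0.0771]), 0.86, array([378., 191.]))]
mirror_stand [(array([ 0.468 , -0.2166,  0.0014]), 0.87, array([370., 251.]))]
mirror [(array([ 0.4723, -0.2116,  0.0714]), 0.54, array([375., 247.]))]
sight []
vise [(array([0.5875, 0.0307, 0.0024]), 0.67, array([268., 204.]))]
scene
bracket [(array([4.826e-01, 3.271e-01, 3.000e-04]), 0.91, array([213., 184.])), (array([ 5.471e-01, -9.230e-02, -4.000e-04]), 0.57, array([305., 283.]))]
mark [(array([0.6358, 0.0354, 0.0688]), 0.92, array([313., 212.]))]
mirror_tab [(array([ 0.4685, -0.2094,  0.1377]), 0.71, array([303., 298.]))]
lens [(array([ 0.7679, -0.0983,  0.0023]), 0.48, array([388., 251.]))]
mirror_stand [(array([ 0.4647, -0.2134, -0.0015]), 0.9, array([299., 344.]))]
mirror [(array([ 0.4633, -0.2123,  0.0735]), 0.82, array([300., 322.]))]
sight []
vise [(array([0.5874, 0.0295, 0.0027]), 0.97, array([295., 240.])), (array([0.6367, 0.0335, 0.0669]), 0.64, array([314., 213.]))]
```

View pics/wrist6.png

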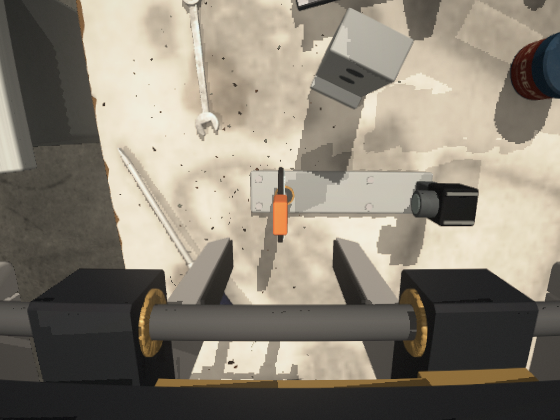

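Call:
{"method": "step_arm", "body": {"series": [[0.2,-2,-1,40,1],[0.2,-2,-1,80,1],[0.2,-2,-1,105,1],[0.2,-2,-1,112,1],[0.2,-2,-1,112,1],[-1,-2,-1,112,1],[-1,-2,-1,112,1],[-1,-2,-1,112,1],[-1,-2,-1,112,1],[-1,-2,-1,112,1],[-1,-2,-1,112,1]]}}

```text
time: 19.35
tool_pos: [0.4644, -0.2144, 0.1076]
ee_rot: [-3.139, -0.0, 1.465]
wrist_force: [-4.6, 1.0, 3.2]
width: 0.0115
```

Call:
{"method": "step_arm", "body": {"series": [[-1,-0.3,0,0,-5],[-1,-0.7,0,0,-10],[-1,-1,0.2,0,-15],[-1,-1.4,0.3,0,-20],[-1,-1.7,0.4,0,-25],[-1,-2.1,0.5,0,-30],[-1,-2.1,0.5,0,-30.5],[-1,-2.1,0.5,0,-30.5]]}}

```text
time: 20.35
tool_pos: [0.4654, -0.2164, 0.1076]
ee_rot: [-3.141, -0.001, 1.997]
wrist_force: [-2.8, 1.8, 2.8]
width: 0.0116
```

Run:
```python
from h import *
show(); print(robot.get_obs()["wrist_torque"])
for n in ["wrist","top","scene"]*2:
  p=cams.snapshot(n); save(p,n+"7"); print(n)
  for l in ["mark","mirror_tab","lens","mirror_stand","mirror","sight","vise"]: print(l,[(np.round(d["position"],4),round(d["p"],2),proj(p,d["position"]).round()) for d in models.pinpoint(p,l)[:1]])
```

```text
20.35 [ 0.4654 -0.2164  0.1076] [-3.141e+00 -1.000e-03  1.997e+00] 0.0116 [-2.8  1.8  2.8]
[0.30569958 0.6376733  0.02944952]
wrist
mark [(array([ 0.4609, -0.2119,  0.135 ]), 0.15, array([277., 262.]))]
mirror_tab [(array([ 0.4658, -0.2134,  0.1345]), 0.84, array([285., 268.]))]
lens []
mirror_stand [(array([ 4.715e-01, -2.129e-01, -1.000e-04]), 0.63, array([290., 210.]))]
mirror []
sight [(array([ 0.4657, -0.2131,  0.0692]), 0.65, array([284., 230.]))]
vise [(array([ 0.5881,  0.0295, -0.0012]), 0.94, array([542.,   4.]))]
top
mark [(array([0.6406, 0.0401, 0.0626]), 0.94, array([264., 178.]))]
mirror_tab [(array([ 0.4663, -0.2145,  0.1361]), 0.46, array([384., 248.]))]
lens [(array([ 0.6033, -0.2261,  0.0752]), 0.62, array([378., 191.]))]
mirror_stand [(array([ 4.675e-01, -2.131e-01,  1.000e-04]), 0.8, array([369., 252.]))]
mirror [(array([ 0.4721, -0.2114,  0.0714]), 0.47, array([375., 247.]))]
sight []
vise [(array([0.3867, 0.1369, 0.005 ]), 0.69, array([224., 288.]))]
scene
mark []
mirror_tab [(array([ 0.4687, -0.2111,  0.1356]), 0.6, array([304., 300.]))]
lens [(array([ 0.5992, -
[... 688 characters left out ...]
_tab [(array([ 0.4686, -0.2174,  0.1353]), 0.54, array([385., 247.]))]
lens [(array([ 0.6035, -0.2253,  0.0736]), 0.72, array([378., 191.]))]
mirror_stand [(array([ 0.4676, -0.2168,  0.0019]), 0.78, array([370., 252.]))]
mirror [(array([ 0.4739, -0.2095,  0.0716]), 0.5, array([374., 247.]))]
sight []
vise [(array([0.5871, 0.0288, 0.0018]), 0.75, array([269., 205.]))]
scene
mark []
mirror_tab [(array([ 0.4674, -0.2066,  0.1377]), 0.82, array([302., 297.]))]
lens [(array([ 0.6008, -0.2263,  0.0714]), 0.95, array([367., 300.]))]
mirror_stand [(array([ 0.4654, -0.213 , -0.0018]), 0.81, array([299., 343.]))]
mirror [(array([ 0.4635, -0.2134,  0.0703]), 0.79, array([300., 323.]))]
sight []
vise []
```

View pics/wrist7.png

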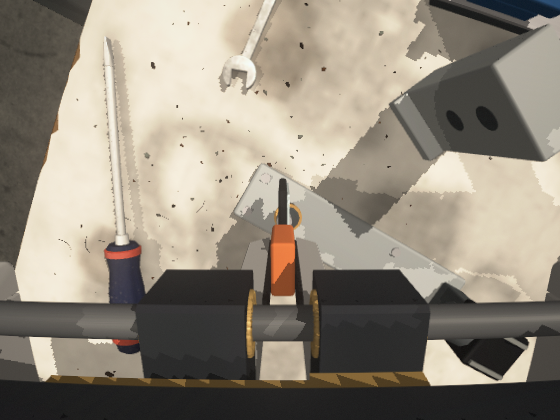

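Run:
```python
from h import *
# red mark centroid, several views, unprojected at z=0.066
for n in ["scene","top"]:
  p=cams.snapshot(n); I=p["pixels"].astype(int); c=proj(p,[.6385,.038,.066]).round().astype(int)
  m=np.zeros(I.shape[:2],bool); s=np.s_[c[1]-9:c[1]+10,c[0]-9:c[0]+10]; m[s]=(I[s][...,0]>1.5*I[s][...,1])&(I[s][...,0]>1.3*I[s][...,2])&(I[s][...,0]>60)
  v,u=np.nonzero(m); print(n,c,len(u), unproj(p,[u.mean(),v.mean()],.066) if len(u) else None)
# stand edges in stored wrist pictures
w=cams.snapshot("wrist"); save(w,"w8"); show()
img=cv2.imread("pics/w8.png"); g=cv2.GaussianBlur(cv2.cvtColor(img,6),(3,3),0)
L=cv2.createLineSegmentDetector().detect(g)[0][:,0]
for a in L:
  l=np.hypot(a[2]-a[0],a[3]-a[1])
  if l<35 or a[[1,3]].min()>290: continue
  if a[[0,2]].min()<220 or a[[0,2]].max()>470 or a[[1,3]].min()<150: continue
  for z in (0.008,):
    A,B=unproj(w,a[:2],z),unproj(w,a[2:],z); d=B-A
    print(a.round(1),l.round(),"yaw@z",z,np.round((np.arctan2(d[1],d[0])+np.pi/2)%np.pi-np.pi/2,4),A.round(4),B.round(4))
```

```text
scene [314 212] 0 None
top [265 178] 0 None
22.9 [ 0.4655 -0.2164  0.1076] [-3.141e+00 -1.000e-03  1.998e+00] 0.0117 [-4.8  2.4  4.4]
[296.2 318.2 293.2 240.6] 78.0 yaw@z 0.008 -1.101 [ 0.5191 -0.3024  0.008 ] [ 0.4848 -0.2349  0.008 ]
[272.  244.4 269.3 304.4] 60.0 yaw@z 0.008 -1.1951 [ 0.4693 -0.2457  0.008 ] [ 0.4906 -0.2998  0.008 ]
[277.3 223.2 278.2 179.4] 44.0 yaw@z 0.008 -1.17 [ 0.4657 -0.2263  0.008 ] [ 0.4509 -0.1914  0.008 ]
[286.6 178.1 286.1 224.4] 46.0 yaw@z 0.008 -1.1521 [ 0.4568 -0.1876  0.008 ] [ 0.4731 -0.2241  0.008 ]
[398.6 268.8 427.1 302.9] 44.0 yaw@z 0.008 -0.4264 [ 0.5823 -0.2201  0.008 ] [ 0.6237 -0.239   0.008 ]
[314.4 269.3 396.9 269.1] 83.0 yaw@z 0.008 0.4232 [ 0.5133 -0.2515  0.008 ] [ 0.581 -0.221  0.008]
[262.9 289.3 267.  254.2] 35.0 yaw@z 0.008 -1.2656 [ 0.4792 -0.2883  0.008 ] [ 0.469  -0.2559  0.008 ]
[296.5 240.7 303.2 303.1] 63.0 yaw@z 0.008 -1.0326 [ 0.4874 -0.2338  0.008 ] [ 0.5184 -0.2857  0.008 ]
[395.  202.4 366.6 231.7] 41.0 yaw@z 0.008 1.2719 [ 0.5498 -0.1681  0.008 ] [ 0.5396 -0.2012  0.008 ]
[228.4 215.8 247.7 182.9] 38.0 yaw@z 0.008 1.4523 [ 0.4248 -0.2376  0.008 ] [ 0.4288 -0.2046  0.008 ]
[260.7 165.7 235.6 210.6] 51.0 yaw@z 0.008 1.4746 [ 0.433 -0.187  0.008] [ 0.4287 -0.2309  0.008 ]
[430.9 260.1 374.6 227.8] 65.0 yaw@z 0.008 -0.0926 [ 0.6052 -0.2009  0.008 ] [ 0.5443 -0.1952  0.008 ]
```

Call:
{"method": "step_arm", "body": {"series": [[-1,0,0,0,-0.9],[-1,0,0,0,-0.9],[-1,0,0,0,-0.9]]}}

```text
time: 23.28
tool_pos: [0.4655, -0.2164, 0.1075]
ee_rot: [-3.141, -0.001, 2.013]
wrist_force: [-4.3, 3.4, 4.4]
width: 0.0121
```

Run:
```python
from h import *
show()
def edges(w,img,box,z,minl):
  g=cv2.GaussianBlur(cv2.cvtColor(img,6),(3,3),0); out=[]
  for a in cv2.createLineSegmentDetector().detect(g)[0][:,0]:
    l=np.hypot(a[2]-a[0],a[3]-a[1])
    if l<minl or a[[0,2]].min()<box[0] or a[[0,2]].max()>box[1] or a[[1,3]].min()<box[2] or a[[1,3]].max()>box[3]: continue
    A,B=unproj(w,a[:2],z),unproj(w,a[2:],z); d=B-A; out.append((round(l),a.round(1),round((np.arctan2(d[1],d[0])+np.pi/2)%np.pi-np.pi/2,4)))
  return out
for k in range(4):
  w=cams.snapshot("wrist"); img=w["pixels"][:,:,::-1].copy()
  print("tool",robot.get_obs()["ee_rot"][2])
  for n,b,z,m in (("mirror",(265,300,150,245),.098,25),("stand",(225,440,150,265),.008,38)):
    for e in edges(w,img,b,z,m): print(n,*e)
# earlier picture, before the grip: pose of camera relative to tool carried over
o=robot.get_obs(); from scipy.spatial.transform import Rotation as Ro
Rt=Ro.from_euler('xyz',o["ee_rot"]).as_matrix(); R=np.array(w["R"]);C=-R.T@np.array(w["t"])
Rc=R@Rt; cl=Rt.T@(C-o["tool_pos"])
T6=np.array([.4667,-.2119,.2197]);Rt6=Ro.from_euler('xyz',[3.141,0,1.485]).as_matrix()
w6=dict(w);w6["R"]=Rc@Rt6.T;w6["t"]=-w6["R"]@(T6+Rt6@cl)
im=cv2.imread("pics/wrist6.png"); print("before")
for n,b,z,m in (("mirror",(265,300,150,250),.098,15),("stand",(225,445,150,225),.008,25)):
    for e in edges(w6,im,b,z,m): print(n,*e)
```

```text
23.27 [ 0.4655 -0.2164  0.1075] [-3.141e+00 -1.000e-03  2.013e+00] 0.0121 [-4.3  3.4  4.4]
tool 2.0132872837875793
mirror 46 [286.6 178.1 286.2 224.4] -1.1364
mirror 44 [277.3 223.2 278.3 179.4] -1.1538
stand 46 [286.6 178.1 286.2 224.4] -1.1364
stand 44 [277.3 223.2 278.3 179.4] -1.1538
stand 51 [261.3 165.3 235.8 209.5] 1.4761
tool 2.0132695940281753
mirror 46 [286.6 178.1 286.1 224.4] -1.1367
mirror 44 [277.3 223.2 278.3 179.4] -1.1549
stand 46 [286.6 178.1 286.1 224.4] -1.1367
stand 44 [277.3 223.2 278.3 179.4] -1.1549
stand 51 [261.3 165.3 235.8 209.5] 1.4765
stand 40 [274.4 165.5 307.7 186.8] -0.1272
tool 2.0132609618638297
mirror 46 [286.6 178.1 286.2 224.4] -1.1369
mirror 44 [277.3 223.2 278.2 179.4] -1.1536
stand 46 [286.6 178.1 286.2 224.4] -1.1369
stand 44 [277.3 223.2 278.2 179.4] -1.1536
stand 38 [390.  209.9 362.2 235.9] 1.2377
stand 51 [261.3 165.3 235.8 209.5] 1.4758
tool 2.0133071390518795
mirror 46 [286.6 178.1 286.1 224.4] -1.1371
mirror 44 [277.3 223.2 278.2 179.4] -1.1538
stand 46 [286.6 178.1 286.1 224.4] -1.1371
stand 44 [277.3 223.2 278.2 179.4] -1.1538
stand 51 [261.3 165.3 235.8 209.5] 1.4762
before
mirror 26 [283.1 168.1 282.1 194.3] 1.4431
mirror 16 [277.4 186.9 277.5 170.6] 1.473
mirror 18 [288.7 224.6 281.5 241.2] 1.089
mirror 18 [284.9 221.9 285.9 204.3] 1.433
mirror 28 [273.3 204.4 272.8 231.9] 1.4599
stand 26 [283.1 168.1 282.1 194.3] 1.4431
stand 29 [407.8 209.3 415.8 181. ] 1.2877
stand 66 [370.6 216.2 304.4 216.5] -0.0834
stand 27 [352.7 151.3 343.6 176.9] 1.1776
stand 26 [249.  196.9 248.7 170.6] 1.4749
stand 110 [290.6 210.9 400.6 211.1] -0.0892
stand 70 [419.4 172.6 349.4 171.6] -0.0964
stand 35 [251.8 173.1 252.5 208.1] 1.4836
```

Run:
```python
from h import *
p=cams.snapshot("scene"); save(p,"end"); cv2.imwrite('pics/endc.png',cv2.resize(p["pixels"][120:370,130:430,::-1],(700,583),interpolation=2)); show()
```

```text
23.52 [ 0.4655 -0.2164  0.1076] [-3.141e+00 -1.000e-03  2.013e+00] 0.0115 [-3.7  2.9  4.6]
```

View pics/endc.png

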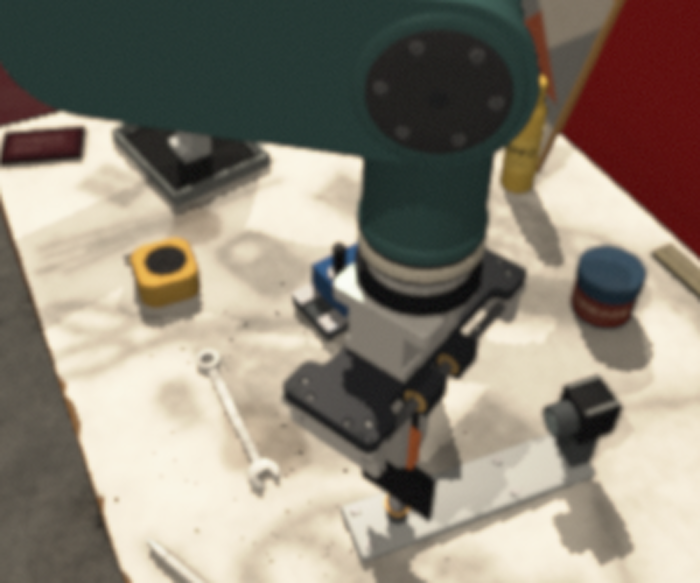

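The gripper holds the turned mirror (crop 410,450). The bracket is in the tray (190,150), and the tape, spanner and tin are where they were. I hand it in.

```bash
python3 -c "
from h import *
print(robot.close_job())"
```

```text
the job is handed in; nothing more can be done
None
```

The job is handed in at about 23.5 s, but a bracket I left alone probably blocks the camera's view of the mark. The larger silver look-alike bracket, at about (0.545, -0.09), stands about 6 mm off the straight line from the mirror to the mark. I left it because the look-alikes are no part of the job. The mirror angle meets the sight-line criterion you gave, but the physical view is probably obstructed.

**What I did:**
- **Vise:** I slid the moving jaw open by about 36 mm by its post and left it open.
- **Bracket:** I lifted the smaller aluminium bracket out and stood it upright near the middle of the grey tray.
- **Mirror:** I gripped the orange tab, turned the mirror about 0.54 rad counterclockwise, and was still holding it at hand-in.

**Last checks:**
- **Mirror angle:** The mirror faces 0.442 rad by the tool angle. That puts the reflected line at about 0.979 rad, and the mark lies at about 0.979 rad, good to roughly 0.01 rad or 3 mm at the mark.
- **Disagreements:** The scene and top cameras differed by about 7 mm in the mark's y, so I combined them with the positions felt when gripping. The mirror's edge in the wrist picture read about 0.02 rad lower than the tool angle. The picture taken before the grip shows about the same offset, so I took it as bias.
- **Other items:** The last picture shows the bracket in the tray, and the tape measure, grease tin and spanner where they were. The wrist force was about 7 N at the end.

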